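Roll the cake trolley to its serving mark

ROBOT

A 7-joint arm with a two-finger parallel gripper is mounted at the origin on the work surface. World frame = base frame: x ahead of the robot, y to its left, z up, the work surface at z = 0. Lengths are in mm, angles in rad, forces in N, time in s.
With the tool pointing down it reaches from about 425 to 800 mm from the base axis. Payload 8.3 kg.
Tool frame: the origin (TCP) lies on the centre line of the jaws, within the pads' length; the fingertips stand 22 mm ahead of it and the grasp point (between the pads) lies 3 mm ahead of it; z points along the fingers, y is the line along which they close (so a half turn about z gives the same grasp; the last joint's range is limited). The gripper opens to 85 mm and grips with 20 to 120 N. Pads are 22 mm wide; open, the fingers measure 114 mm over their backs; the gripper's body (76 mm by 85 mm) begins 54 mm behind the grasp point. The pads swing forward as they close: fully open they stand 13 mm farther back than shut.
Start: joints at [-1.323, 0.383, 0.016, 1.37, -0.006, 1.388, -0.046], TCP at [191.087, 595.055, 253.279] pointing down, gripper open.
Joint ranges: [-2.95, 2.95], [-0.25, 2.06], [-1.52, 1.56], [0.18, 2.33], [-1.44, 4.58], [0.02, 2.06], [-3.01, 3.01]. Speed limits (rad/s): [2.39, 2.39, 3.01, 3.01, 3.14, 3.14, 3.14].

INTERFACE

Orientations are given as [roll, pitch, yaw] about the fixed x, y, z axes, in that order (R = Rz(yaw) Ry(pitch) Rx(roll)).
In Python, from cell import manip, cams gives the robot as it stands.
- The arm moves only by the tool drive_tool, never from a script. Its argument "plan" is a list of rows, each an object of numbers: "ax", "ay", "az": the turn, a rotation vector about the world's x, y, z scaled (see below); "dx", "dy", "dz": the shift along the world's x, y, z scaled (see below); "claw": the closure, from 0 (fully open) to 1 (shut). In form: [{"ax": .., "ay": .., "az": .., "dx": .., "dy": .., "dz": .., "claw": ..}, ...]. A call has 1 to 12 rows; each row shifts and turns the commanded pose from where the row before left it; what a row does not reach is not made up. The controller multiplies each number of a shift by 0.05 m and each number of a turn by 0.12 rad. A row lasts 1/10 s, in which the tool goes at most 50 mm and 8.59 degrees, less where a joint would pass 70% of its speed; a pose out of reach is approached as far as the arm can. A call with a number of a shift or a turn outside -1 to 1 is refused whole. A call with a gripper value outside its range is refused whole. The fingers move at their own pace and stop on an object; the grip force is fixed at half the most. Time passes only in rows, so rows that do not move let the fingers close. It gives the time, the measured TCP pose, the force, the opening and the grip force at its end, in the units of the state.
- manip.state(): the state, without advancing time (a new reading comes with each control period).
- cams.grab_frame(name): name is "side" or "top"; returns a dict with "pixels" (400x640x3 uint8, red, green, blue), "depth" (400x640 float32, mm along the optical axis (not along the pixel's ray), 0 where there is no reading), "fx", "fy", "cx", "cy" (pixels), "k1" (the pictures are not rectified: a ray, as slopes to the right and down, at radius r is drawn at 1 + k1 r^2 times it, then the intrinsics apply), "rvec" (rotation vector, rad) and "tvec" (3), from world to camera coordinates, as OpenCV has them. Camera axes: x right, y down, z forward; pixel columns grow to the right and rows downward; lengths in mm; the calibration is good to about 2 mm. A picture is of the moment at which its call begins.
- manip.hand_in(): hands the job in; it is judged then, once.
The state is a dict: "clock": time; "q": joint angles; "qvel": joint speeds; "joint_efforts": joint torques, N m; "position": TCP position; "ee_rot": TCP orientation; "contact_force": force on the tool from outside, world axes, zero at the start; "wrist_torque": the same for the moment, N m; "width": finger opening in mm; "grasp_force": force on a finger pad.
Only numpy, scipy, OpenCV 4.12 (cv2) and the standard library are available. Lean on these libraries where they do the work, as an engineer would, in place of code of your own. Each camera call takes 0.05 s, during which the arm holds its last target. There are 200 camera calls.

TASK

Give the cake trolley on the worktop runner a good push so that it runs freely by itself towards the steel tongues (faster than 8 cm/s with nothing touching it for about a third of a second), then brake it gently so that it creeps over the last 3 cm slower than 5 cm/s, and leave it standing still, untouched, with the band round its middle within the width of the tongues. It must never hit the rubber stop past the tongues. Push and brake only against the wooden end boards, do not touch the glass hood, and leave the mug, jar and bottle where they are.

Things in the scene. Friction and masses are not known exactly. Their poses are not given: they have to be found in the camera images.
- runner: Aluminium runner fixed flat on the worktop, 860 mm long (its y axis, roughly to the robot's left, up to 0.15 rad off), 150 mm wide (x), two steel rails with tops 16 mm up. Origin: on its centre line at worktop height; z up. The trolley starts in its +y half and must run towards its -y end. A rubber stop (130 mm wide, 36 mm high) lies across each end, faces at y = -370 and +430 mm.
- trolley: Wheeled trolley captive on the runner, rolls only along its y. 170 mm long (y), 150 mm wide; nothing on it can be gripped. Origin: its middle, at worktop height; axes as the runner's. Mass with hood nominally 2.4 kg (1.9 to 3.8). Dry friction 0.015 N plus 0.2 N per m/s: from 0.1 m/s it coasts about 0.44 m, from 0.02 m/s about 0.027 m, heavier ones further.
- board_back (a point): Centre of the outer face of the trolley's oak end board on the +y side (the end to push), 85 mm behind the middle, 55 mm above the worktop. Each board is upright, 24 mm thick, 150 mm wide, from 24 to 87 mm above the worktop; push with the closed fingers against its outer face. Axes as the runner's.
- board_front (a point): Centre of the outer face of the same kind of oak board at the trolley's other end (-y side, towards the mark), 85 mm ahead of the middle, 55 mm above the worktop; here the trolley can be braked. Axes as the runner's.
- hood_top (a point): Clear glass hood over the cake, fixed on the trolley and filling the space between the boards; its top, 92 mm above the worktop, also lies over the boards and ends 5 mm inside their outer faces. Not to be touched. A steel band 10 mm wide runs round it at the trolley's middle. This point: centre of its top; axes as the runner's.
- mark: Two dark steel tongues flat on the worktop, one either side of the runner, each 45 mm long (across), 24 mm wide (along the runner), 6 mm thick. Origin: on the runner's centre line at worktop height, midway between them, at the middle of their width; axes as the runner's. The trolley's middle belongs here; it would hit the stop 75 to 165 mm further on.
- mug: White mug, 80 mm across, 90 mm high, bystander beyond the runner. Origin: centre of its underside.
- jar: Amber glass jar, 76 mm across, 110 mm high, bystander beyond the runner. Origin: centre of its underside.
- bottle: Green bottle, 64 mm across, 190 mm high, bystander beyond the runner. Origin: centre of its underside.

How it is judged:
By the outcome, as a careful person would: the job done as asked, in the order asked, and still so for the second after the job is handed in, with the robot touching nothing.
It also fails if it takes over 35 s, if anything falls off the work surface, if the arm or the gripper's body presses on something with over 40 N, if the wrist force passes 120 N, or if a joint passes its speed limit or range.

## Working session

There is one attempt and no reset: what is moved stays moved. The work goes in short steps, Python scripts to look and compute and a tool call to move; the robot and the scene stay as the last step left them, time stands still between calls to the robot, and variables do not carry over. Pictures are saved under pics/ and viewed, at most 10 in all, crops included, and the job is handed in when it is done.

Besides the shell and the picture viewer there is one more tool, called by a JSON object that holds its "op" and its "data". drive_tool: Moves the arm, as the interface text tells. Shifts and turns lie within -1 to 1; 1 stands for 0.05 m of shift or 0.12 rad of turn. Its arguments: {"type":"object","properties":{"plan":{"type":"array"}},"required":["plan"]}

```bash
mkdir -p pics; cat > h.py <<'E'
import numpy as np, cv2
from cell import manip, cams
def K(f): return np.array([[f['fx'],0,f['cx']],[0,f['fy'],f['cy']],[0,0,1.]])
def ray(f,uv):
    # undistort by fixed point: xd = x(1+k1 r^2)
    d=np.array([f['k1'],0,0,0.])
    n=cv2.undistortPoints(np.array(uv,float).reshape(-1,1,2),K(f),d).reshape(-1,2)
    R=cv2.Rodrigues(np.array(f['rvec'],float))[0]; t=np.array(f['tvec'],float).reshape(3)
    return -R.T@t, np.c_[n,np.ones(len(n))]@R
def onz(f,uv,z):
    o,d=ray(f,uv); return o+d*((z-o[2])/d[:,2])[:,None]
def proj(f,P): return cv2.projectPoints(np.array(P,float).reshape(-1,1,3),np.array(f['rvec'],float),np.array(f['tvec'],float),K(f),np.array([f['k1'],0,0,0.]))[0].reshape(-1,2)
def grab(n,save=None):
    f=cams.grab_frame(n)
    if save: cv2.imwrite(f'pics/{save}.png',f['pixels'][:,:,::-1])
    return f
E
python3 - <<'E'
from h import *
import pickle
for n in('top','side'):
    f=grab(n,n+'0'); pickle.dump(f,open(n+'0.pkl','wb')); print(n,ray(f,[[320,200]]),f['fx'],f['k1'])
s=manip.state();print(s)
E
```

```text
top (array([520.22967766,  77.02296125, 852.34100118]), array([[ 0.09919505, -0.02228763, -0.99497063]])) 400.4018009250611 -0.017486794677309292
side (array([344.57510538, 856.887695  , 610.41286505]), array([[ 0.27221853, -0.79438443, -0.54313401]])) 396.59578228702856 0.007441598039368833
{'clock': 0.1, 'q': array([-1.32287604,  0.38416892,  0.01639259,  1.37105416, -0.00630701,
        1.3882132 , -0.04650013]), 'qvel': array([-1.50786031e-04, -2.09562422e-03,  2.61669993e-05, -2.17967771e-03,
       -1.80441531e-04,  1.31147169e-03,  3.74542724e-04]), 'joint_efforts': array([ 3.28230068e-03, -6.29131079e+01,  8.47770106e-01, -3.72757566e+01,
        1.68516941e-02,  1.03958405e-02,  4.07471373e-05]), 'position': array([190.99205463, 594.6594749 , 252.36741549]), 'ee_rot': array([-3.13979854e+00,  2.68392341e-05,  2.83081808e+00]), 'contact_force': array([ 0.2228753 ,  0.2166523 , -0.17281437]), 'wrist_torque': array([-0.015567  ,  0.049252  ,  0.00210876]), 'grasp_force': 0.0, 'width': 85.559667432775}
```

View pics/top0.png

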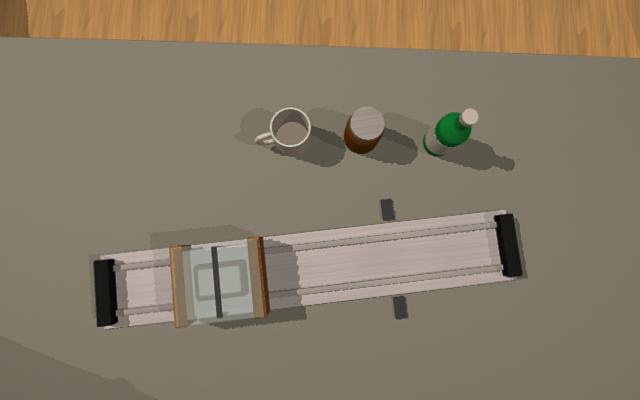

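View pics/side0.png

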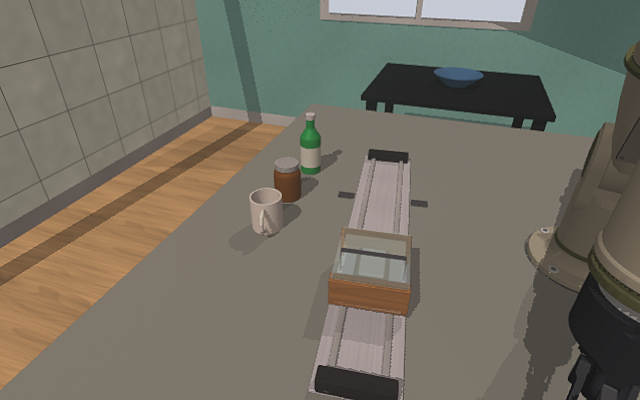

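The top view shows the trolley at about (218,282) with its dark band, the tongues at (388,210) and (400,308), and stops at (105,292) and (508,245). The side view agrees. Next I measure these.

```bash
cat > m.py <<'E'
from h import *
def blobs(f,lo=60,amin=40):
    g=f['pixels'].max(2); m=(g<lo).astype(np.uint8)
    n,l,s,c=cv2.connectedComponentsWithStats(m)
    return [(s[i],c[i],l==i) for i in range(1,n) if s[i][4]>amin]
E
python3 - <<'E'
from m import *
import pickle
f=pickle.load(open('top0.pkl','rb'))
for s,c,m in blobs(f): print(s,c.round(1))
f2=pickle.load(open('side0.pkl','rb'))
print('side')
for s,c,m in blobs(f2): 
    if s[1]>140 and s[0]<430: print(s,c.round(1))
for uv in [(388,210),(400,308),(218,282),(180,287),(260,277),(105,292),(508,245)]:
    d=f['depth'][uv[1],uv[0]];g=f['pixels'][uv[1],uv[0]]
    o,r=ray(f,[uv]); 
    R=cv2.Rodrigues(np.array(f['rvec']))[0]
    print(uv,g,(o+r[0]*d).round(1))
E
```

```text
[347 140  31  14 221] [360.4 147.2]
[443 143  17   4  41] [450.7 144.5]
[ 494  214   29   63 1173] [508.1 245.2]
[  94  259   24   68 1347] [105.2 292.2]
side
[368 149  40  14 381] [387.8 155.5]
[ 315  365   83   35 2106] [354.5 384.4]
(388, 210) [60 59 58] [586.4 -87.5   4.9]
(400, 308) [62 58 58] [ 382.8 -112.1    8.3]
(218, 282) [62 58 57] [439.9 245.   96.8]
(180, 287) [129 111  89] [429.2 315.3  92.5]
(260, 277) [113  83  54] [449.5 169.2  89.8]
(105, 292) [24 24 21] [410.2 479.4  36.4]
(508, 245) [26 25 23] [ 516.5 -330.6   37.4]
```

```bash
python3 - <<'E'
from m import *
import pickle
for n in('top0','side0'):
  f=pickle.load(open(n+'.pkl','rb')); print(n)
  for s,c,m in blobs(f,76,15):
    if n=='side0' and not(s[1]>140 and s[0]<450): continue
    r=cv2.minAreaRect(np.argwhere(m)[:,::-1].astype(np.float32))
    print(s,c.round(1),[np.round(v,1) for v in r], 'z6',onz(f,[c],6)[0].round(1)[:2],'z36',onz(f,[c],36)[0].round(1)[:2],'z92',onz(f,[c],92)[0].round(1)[:2])
E
```

```text
top0
[456 123  14   8  67] [461.7 127. ] [array([461.9, 127.3]), array([12.6,  7. ]), np.float64(18.4)] z6 [ 772.8 -250.9] z36 [ 763.8 -239.3] z92 [ 747.1 -217.6]
[344 128  43  26 447] [361.  143.4] [array([365. , 140.5]), array([42., 25.]), np.float64(0.0)] z6 [729.8 -28.5] z36 [722.4 -24.7] z92 [708.5 -17.8]
[437 134  30  13 117] [448.4 141.9] [array([450.8, 141.5]), array([29.4, 10.2]), np.float64(10.1)] z6 [ 738.4 -220.6] z36 [ 730.7 -210. ] z92 [ 716.2 -190.3]
[424 145  20  12  60] [432.1 152.2] [array([432.3, 151.9]), array([21. ,  5.8]), np.float64(26.6)] z6 [ 714.4 -184.1] z36 [ 707.5 -174.9] z92 [ 694.6 -157.6]
[381 199  14  22 238] [387.1 209.6] [array([387.2, 209.5]), array([20.7, 11.7]), np.float64(82.4)] z6 [587.1 -85.5] z36 [584.7 -79.7] z92 [580.3 -69. ]
[ 494  213   29   64 1223] [508.2 245.4] [array([507.9, 245.5]), array([64.1, 19.9]), np.float64(80.8)] z6 [ 515.5 -346.6] z36 [ 515.7 -331.6] z92 [ 516.  -303.5]
[260 237  10  78 233] [264.4 275.7] [array([264.6, 275.4]), array([77.3,  3.6]), np.float64(84.4)] z6 [444.5 170.4] z36 [447.2 167. ] z92 [452.2 160.9]
[212 
[... 837 characters left out ...]
array([ 5.7, 28.4]), np.float64(6.0)] z6 [730.1 -66.6] z36 [711.  -20.8] z92 [675.2  64.8]
[338 192  17   6  77] [345.9 194.6] [array([346. , 194.6]), array([15.8,  5. ]), np.float64(7.1)] z6 [587.1 -79.3] z36 [575.1 -32.9] z92 [552.6  53.9]
[411 200  17   7  83] [418.8 203. ] [array([419., 203.]), array([16.4,  5.2]), np.float64(5.2)] z6 [ 384.6 -105.4] z36 [382.7 -57.6] z92 [378.9  31.5]
[341 248  65  12 200] [373.5 253.6] [array([373.1, 253.5]), array([64.8,  3.4]), np.float64(7.5)] z6 [455.7 146.9] z36 [450.2 182.2] z92 [439.9 247.9]
[ 315  365   84   35 2133] [354.6 384.4] [array([356.4, 385.8]), array([84.7, 27.9]), np.float64(11.0)] z6 [412.9 475.9] z36 [409.5 494.8] z92 [403.1 530.1]
```

Mark is at (485.8, -98.3) and the runner yaw is 0.130 (tongues and stops agree). The trolley middle is 350 mm short of the mark. I'll move behind the back board with the fingers shut and their sides facing along the runner.

{"op": "drive_tool", "data": {"plan": [{"ax": 0, "ay": 0, "az": -0.94, "dx": 0.46, "dy": -0.43, "dz": -0.2, "claw": 1}, {"ax": 0, "ay": 0, "az": -0.94, "dx": 0.46, "dy": -0.43, "dz": -0.2, "claw": 1}, {"ax": 0, "ay": 0, "az": -0.94, "dx": 0.46, "dy": -0.43, "dz": -0.2, "claw": 1}, {"ax": 0, "ay": 0, "az": -0.94, "dx": 0.46, "dy": -0.43, "dz": -0.2, "claw": 1}, {"ax": 0, "ay": 0, "az": -0.94, "dx": 0.46, "dy": -0.43, "dz": -0.2, "claw": 1}, {"ax": 0, "ay": 0, "az": -0.94, "dx": 0.46, "dy": -0.43, "dz": -0.2, "claw": 1}, {"ax": 0, "ay": 0, "az": -0.94, "dx": 0.46, "dy": -0.43, "dz": -0.2, "claw": 1}, {"ax": 0, "ay": 0, "az": -0.94, "dx": 0.46, "dy": -0.43, "dz": -0.2, "claw": 1}, {"ax": 0, "ay": 0, "az": -0.94, "dx": 0.46, "dy": -0.43, "dz": -0.2, "claw": 1}, {"ax": 0, "ay": 0, "az": -0.94, "dx": 0.46, "dy": -0.43, "dz": -0.2, "claw": 1}, {"ax": 0, "ay": 0, "az": 0, "dx": 0, "dy": 0, "dz": 0, "claw": 1}, {"ax": 0, "ay": 0, "az": 0, "dx": 0, "dy": 0, "dz": 0, "claw": 1}]}}

```text
clock: 1.3
position: [421.3, 379.2, 152.7]
ee_rot: [-3.141, 0.001, 1.702]
contact_force: [-0.4, 0.3, -0.1]
width: -0.2
grasp_force: 0.0
```

{"op": "drive_tool", "data": {"plan": [{"ax": 0, "ay": 0, "az": 0, "dx": 0.04, "dy": 0, "dz": -0.38, "claw": 1}, {"ax": 0, "ay": 0, "az": 0, "dx": 0, "dy": 0, "dz": -0.38, "claw": 1}, {"ax": 0, "ay": 0, "az": 0, "dx": 0, "dy": 0, "dz": -0.38, "claw": 1}, {"ax": 0, "ay": 0, "az": 0, "dx": 0, "dy": 0, "dz": -0.38, "claw": 1}, {"ax": 0, "ay": 0, "az": 0, "dx": 0, "dy": 0, "dz": 0, "claw": 1}, {"ax": 0, "ay": 0, "az": 0, "dx": 0, "dy": 0, "dz": 0, "claw": 1}]}}

```text
clock: 1.9
position: [422.3, 381.0, 77.6]
ee_rot: [-3.141, -0.0, 1.705]
contact_force: [0.7, -0.3, 0.7]
width: -0.1
grasp_force: 0.0
```

```bash
python3 - <<'E'
from h import *
f=grab('side','side1')
t=grab('top','top1')
a=cv2.hconcat([f['pixels'][150:400,250:640],t['pixels'][150:400,60:450]])[:,:,::-1]
cv2.imwrite('pics/c1.png',a); s=manip.state(); print(s['position'],s['clock'],s['contact_force'])
E
```

```text
[423.24940093 381.16378636  78.57960886] 2.0 [-0.09926295  0.18740824 -0.64310138]
```

View pics/c1.png

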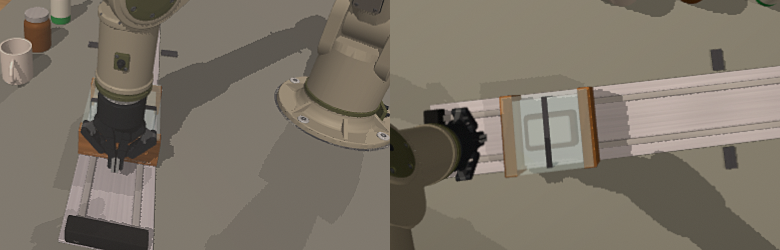

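{"op": "drive_tool", "data": {"plan": [{"ax": 0, "ay": 0, "az": 0, "dx": 0.026, "dy": -0.198, "dz": 0, "claw": 1}, {"ax": 0, "ay": 0, "az": 0, "dx": 0.031, "dy": -0.238, "dz": 0, "claw": 1}, {"ax": 0, "ay": 0, "az": 0, "dx": 0.021, "dy": -0.159, "dz": 0, "claw": 1}, {"ax": 0, "ay": 0, "az": 0, "dx": 0.01, "dy": -0.079, "dz": 0, "claw": 1}, {"ax": 0, "ay": 0, "az": 0, "dx": 0.008, "dy": -0.06, "dz": 0, "claw": 1}, {"ax": 0, "ay": 0, "az": 0, "dx": 0.013, "dy": -0.1, "dz": 0, "claw": 1}, {"ax": 0, "ay": 0, "az": 0, "dx": 0.018, "dy": -0.139, "dz": 0, "claw": 1}, {"ax": 0, "ay": 0, "az": 0, "dx": 0.023, "dy": -0.178, "dz": 0, "claw": 1}, {"ax": 0, "ay": 0, "az": 0, "dx": 0.029, "dy": -0.218, "dz": 0, "claw": 1}, {"ax": 0, "ay": 0, "az": 0, "dx": 0.031, "dy": -0.238, "dz": 0, "claw": 1}, {"ax": 0, "ay": 0, "az": 0, "dx": 0.031, "dy": -0.238, "dz": 0, "claw": 1}, {"ax": 0, "ay": 0, "az": 0, "dx": -0.026, "dy": 0.2, "dz": 0.3, "claw": 1}]}}

```text
clock: 3.2
position: [433.8, 292.6, 90.6]
ee_rot: [-3.138, 0.004, 1.697]
contact_force: [0.6, -0.1, -0.9]
width: 0.2
grasp_force: 0.0
```

```bash
cat > tr.py <<'E'
from m import *
EY=np.array([-.1296,.9916]); M=np.array([485.8,-98.3])
def trolley(name='top'):
    f=grab(name); out=[]
    for s,c,m in blobs(f,76,15):
        p=onz(f,[c],92)[0][:2]-M; x=p@[EY[1],-EY[0]]
        r=cv2.minAreaRect(np.argwhere(m)[:,::-1].astype(np.float32))
        if abs(x)<90: out.append((round(p@EY,1),round(x,1),int(s[4]),np.round(r[1]).tolist()))
    st=manip.state(); t=(st['position'][:2]-M)
    print(name,round(st['clock'],3),out,'tool s',round(t@EY,1),'x',round(t@[EY[1],-EY[0]],1),'z',st['position'][2].round(1),st['contact_force'].round(1))
    return f
E
python3 -c "
from tr import *
trolley();trolley()"
```

```text
top 3.25 [(np.float64(-207.3), np.float64(3.3), 1206, [64.0, 20.0]), (np.float64(279.0), np.float64(-3.7), 303, [70.0, 5.0]), (np.float64(407.0), np.float64(-2.3), 1175, [73.0, 34.0]), (np.float64(487.0), np.float64(-45.2), 5479, [123.0, 76.0]), (np.float64(683.6), np.float64(-50.7), 376, [17.0, 69.0]), (np.float64(17.8), np.float64(-87.1), 276, [23.0, 12.0])] tool s 399.2 x 0.5 z 94.2 [0.9 2.8 1.9]
top 3.3 [(np.float64(-207.3), np.float64(3.4), 1205, [64.0, 20.0]), (np.float64(272.7), np.float64(-3.4), 305, [70.0, 5.0]), (np.float64(413.2), np.float64(-1.6), 1205, [74.0, 34.0]), (np.float64(495.1), np.float64(-45.4), 5731, [84.0, 115.0]), (np.float64(694.8), np.float64(-69.7), 482, [17.0, 101.0]), (np.float64(17.8), np.float64(-87.0), 271, [22.0, 12.0])] tool s 399.9 x 0.7 z 93.7 [ 0.1  0.4 -0.3]
```

{"op": "drive_tool", "data": {"plan": [{"ax": 0, "ay": 0, "az": 0, "dx": 0, "dy": 0, "dz": 0.95, "claw": 1}, {"ax": 0, "ay": 0, "az": 0, "dx": 0.128, "dy": -0.98, "dz": 0, "claw": 1}, {"ax": 0, "ay": 0, "az": 0, "dx": 0.128, "dy": -0.98, "dz": 0, "claw": 1}, {"ax": 0, "ay": 0, "az": 0, "dx": 0.128, "dy": -0.98, "dz": 0, "claw": 1}, {"ax": 0, "ay": 0, "az": 0, "dx": 0.128, "dy": -0.98, "dz": 0, "claw": 1}, {"ax": 0, "ay": 0, "az": 0, "dx": 0.128, "dy": -0.98, "dz": 0, "claw": 1}, {"ax": 0, "ay": 0, "az": 0, "dx": 0.128, "dy": -0.98, "dz": 0, "claw": 1}, {"ax": 0, "ay": 0, "az": 0, "dx": 0.128, "dy": -0.98, "dz": 0, "claw": 1}, {"ax": 0, "ay": 0, "az": 0, "dx": 0.1, "dy": -0.79, "dz": 0, "claw": 1}]}}

```text
clock: 4.2
position: [483.1, -88.1, 139.6]
ee_rot: [3.141, 0.0, 1.701]
contact_force: [0.6, 0.4, -0.6]
width: -0.0
grasp_force: 0.0
```

```bash
python3 -c "
from tr import *
trolley('side')"
```

```text
side 4.25 [(np.float64(-2894.9), np.float64(28.2), 20, [5.0, 4.0]), (np.float64(142.9), np.float64(89.1), 64, [13.0, 5.0]), (np.float64(159.0), np.float64(1.4), 107, [53.0, 2.0]), (np.float64(142.9), np.float64(-89.5), 87, [15.0, 6.0]), (np.float64(633.8), np.float64(-0.6), 2145, [85.0, 28.0])] tool s 3.7 x -2.2 z 140.1 [-1.1 -5.2  0.4]
```

{"op": "drive_tool", "data": {"plan": [{"ax": 0, "ay": 0, "az": 0, "dx": 0.013, "dy": -0.1, "dz": -0.62, "claw": 1}, {"ax": 0, "ay": 0, "az": 0, "dx": 0.013, "dy": -0.1, "dz": -0.62, "claw": 1}, {"ax": 0, "ay": 0, "az": 0, "dx": 0.01, "dy": -0.08, "dz": 0, "claw": 1}]}}

```text
clock: 4.55
position: [482.3, -98.7, 74.2]
ee_rot: [-3.135, -0.001, 1.703]
contact_force: [-0.7, -0.4, 0.0]
width: -0.1
grasp_force: 0.0
```

```bash
python3 -c "
from tr import *
trolley('side')"
```

```text
side 4.6 [(np.float64(-1315.9), np.float64(80.8), 454, [25.0, 27.0]), (np.float64(-1612.5), np.float64(33.5), 17, [4.0, 3.0]), (np.float64(-146.9), np.float64(-0.9), 1616, [46.0, 63.0]), (np.float64(120.4), np.float64(-0.4), 102, [52.0, 2.0]), (np.float64(142.7), np.float64(89.1), 65, [13.0, 5.0]), (np.float64(142.5), np.float64(-89.0), 90, [7.0, 14.0]), (np.float64(633.8), np.float64(-0.5), 2140, [85.0, 28.0])] tool s -1.1 x -2.3 z 76.3 [ 0.6 -1.1  0.8]
```

{"op": "drive_tool", "data": {"plan": [{"ax": 0, "ay": 0, "az": 0, "dx": 0.01, "dy": -0.08, "dz": 0, "claw": 1}, {"ax": 0, "ay": 0, "az": 0, "dx": 0.013, "dy": -0.1, "dz": 0, "claw": 1}, {"ax": 0, "ay": 0, "az": 0, "dx": 0.018, "dy": -0.139, "dz": 0, "claw": 1}, {"ax": 0, "ay": 0, "az": 0, "dx": 0.021, "dy": -0.159, "dz": 0, "claw": 1}, {"ax": 0, "ay": 0, "az": 0, "dx": 0.019, "dy": -0.149, "dz": 0, "claw": 1}, {"ax": 0, "ay": 0, "az": 0, "dx": 0.017, "dy": -0.129, "dz": 0, "claw": 1}, {"ax": 0, "ay": 0, "az": 0, "dx": 0.014, "dy": -0.109, "dz": 0, "claw": 1}, {"ax": 0, "ay": 0, "az": 0, "dx": 0.012, "dy": -0.089, "dz": 0, "claw": 1}, {"ax": 0, "ay": 0, "az": 0, "dx": 0.01, "dy": -0.08, "dz": 0, "claw": 1}, {"ax": 0, "ay": 0, "az": 0, "dx": 0.01, "dy": -0.08, "dz": 0, "claw": 1}, {"ax": 0, "ay": 0, "az": 0, "dx": 0.009, "dy": -0.07, "dz": 0, "claw": 1}]}}

```text
clock: 5.7
position: [493.1, -158.0, 77.7]
ee_rot: [-3.141, -0.0, 1.703]
contact_force: [-0.6, -0.3, 0.1]
width: -0.0
grasp_force: 0.0
```

```bash
python3 -c "
from tr import *
trolley('side')"
```

```text
side 5.75 [(np.float64(-285.9), np.float64(16.7), 2007, [92.0, 46.0]), (np.float64(34.8), np.float64(1.1), 83, [48.0, 2.0]), (np.float64(143.0), np.float64(89.6), 63, [5.0, 12.0]), (np.float64(142.9), np.float64(-89.6), 89, [15.0, 6.0]), (np.float64(633.8), np.float64(-0.6), 2144, [85.0, 28.0])] tool s -61.0 x -0.6 z 77.8 [ 0.3 -3.2  0.6]
```

{"op": "drive_tool", "data": {"plan": [{"ax": 0, "ay": 0, "az": 0, "dx": 0.008, "dy": -0.06, "dz": 0, "claw": 1}, {"ax": 0, "ay": 0, "az": 0, "dx": 0.008, "dy": -0.06, "dz": 0, "claw": 1}, {"ax": 0, "ay": 0, "az": 0, "dx": 0.008, "dy": -0.06, "dz": 0, "claw": 1}]}}

```text
clock: 6.05
position: [494.4, -166.9, 77.8]
ee_rot: [-3.142, -0.0, 1.703]
contact_force: [-0.6, -0.5, -0.1]
width: -0.1
grasp_force: 0.0
```

```bash
python3 -c "
from tr import *
trolley('side')
f=trolley('top');cv2.imwrite('pics/t3.png',f['pixels'][:,:,::-1])"
```

```text
side 6.1 [(np.float64(-291.0), np.float64(16.7), 2020, [93.0, 46.0]), (np.float64(33.3), np.float64(1.5), 81, [48.0, 2.0]), (np.float64(142.8), np.float64(89.6), 62, [5.0, 12.0]), (np.float64(142.4), np.float64(-89.2), 87, [6.0, 14.0]), (np.float64(633.8), np.float64(-0.6), 2145, [85.0, 28.0])] tool s -69.8 x -0.5 z 77.8 [-0.5 -0.9 -0.2]
top 6.15 [(np.float64(-192.2), np.float64(60.6), 18, [3.0, 6.0]), (np.float64(-174.9), np.float64(10.4), 1512, [50.0, 51.0]), (np.float64(-79.3), np.float64(-2.0), 1036, [71.0, 31.0]), (np.float64(34.3), np.float64(-0.5), 282, [69.0, 4.0]), (np.float64(554.0), np.float64(3.2), 1394, [67.0, 22.0]), (np.float64(17.4), np.float64(-89.0), 218, [18.0, 12.0])] tool s -69.6 x -0.5 z 77.8 [ 1.2  0.5 -0.1]
```

The trolley stands about 34 mm short, slowed too much while I held for the picture. I'll go back behind it and creep it on very slowly.

{"op": "drive_tool", "data": {"plan": [{"ax": 0, "ay": 0, "az": 0, "dx": 0.031, "dy": -0.238, "dz": 0.3, "claw": 1}, {"ax": 0, "ay": 0, "az": 0, "dx": 0, "dy": 0, "dz": 0.95, "claw": 1}, {"ax": 0, "ay": 0, "az": 0, "dx": -0.124, "dy": 0.952, "dz": 0, "claw": 1}, {"ax": 0, "ay": 0, "az": 0, "dx": -0.124, "dy": 0.952, "dz": 0, "claw": 1}, {"ax": 0, "ay": 0, "az": 0, "dx": -0.124, "dy": 0.952, "dz": 0, "claw": 1}, {"ax": 0, "ay": 0, "az": 0, "dx": -0.124, "dy": 0.952, "dz": 0, "claw": 1}, {"ax": 0, "ay": 0, "az": 0, "dx": -0.124, "dy": 0.952, "dz": 0, "claw": 1}, {"ax": 0, "ay": 0, "az": 0, "dx": 0, "dy": 0, "dz": 0, "claw": 1}, {"ax": 0, "ay": 0, "az": 0, "dx": 0, "dy": 0, "dz": -0.62, "claw": 1}, {"ax": 0, "ay": 0, "az": 0, "dx": 0, "dy": 0, "dz": -0.62, "claw": 1}, {"ax": 0, "ay": 0, "az": 0, "dx": 0, "dy": 0, "dz": 0, "claw": 1}]}}

```text
clock: 7.25
position: [462.1, 58.5, 75.2]
ee_rot: [-3.135, 0.001, 1.703]
contact_force: [-1.3, -0.3, -0.6]
width: -0.0
grasp_force: 0.0
```

```bash
python3 -c "
from tr import *
trolley('top')"
```

```text
top 7.3 [(np.float64(-207.4), np.float64(3.3), 1216, [64.0, 20.0]), (np.float64(34.3), np.float64(-2.3), 295, [69.0, 5.0]), (np.float64(157.2), np.float64(47.7), 137, [11.0, 13.0]), (np.float64(200.6), np.float64(-12.8), 98, [4.0, 55.0]), (np.float64(554.0), np.float64(3.3), 1390, [67.0, 22.0]), (np.float64(94.8), np.float64(-56.8), 22, [12.0, 1.0]), (np.float64(17.3), np.float64(-88.9), 221, [19.0, 13.0])] tool s 158.3 x -1.9 z 77.2 [ 0.4 -0.   0.4]
```

{"op": "drive_tool", "data": {"plan": [{"ax": 0, "ay": 0, "az": 0, "dx": 0.021, "dy": -0.159, "dz": 0, "claw": 1}, {"ax": 0, "ay": 0, "az": 0, "dx": 0.016, "dy": -0.119, "dz": 0, "claw": 1}, {"ax": 0, "ay": 0, "az": 0, "dx": 0.01, "dy": -0.08, "dz": 0, "claw": 1}, {"ax": 0, "ay": 0, "az": 0, "dx": 0.008, "dy": -0.06, "dz": 0, "claw": 1}, {"ax": 0, "ay": 0, "az": 0, "dx": 0.005, "dy": -0.04, "dz": 0, "claw": 1}, {"ax": 0, "ay": 0, "az": 0, "dx": 0.003, "dy": -0.02, "dz": 0, "claw": 1}, {"ax": 0, "ay": 0, "az": 0, "dx": 0.003, "dy": -0.02, "dz": 0, "claw": 1}, {"ax": 0, "ay": 0, "az": 0, "dx": 0.003, "dy": -0.02, "dz": 0, "claw": 1}, {"ax": 0, "ay": 0, "az": 0, "dx": 0.003, "dy": -0.02, "dz": 0, "claw": 1}, {"ax": 0, "ay": 0, "az": 0, "dx": 0.003, "dy": -0.02, "dz": 0, "claw": 1}, {"ax": 0, "ay": 0, "az": 0, "dx": 0.003, "dy": -0.02, "dz": 0, "claw": 1}, {"ax": 0, "ay": 0, "az": 0, "dx": 0.003, "dy": -0.02, "dz": 0, "claw": 1}]}}

```text
clock: 8.5
position: [468.9, 29.2, 78.3]
ee_rot: [-3.142, -0.0, 1.703]
contact_force: [0.6, -0.1, 0.4]
width: -0.2
grasp_force: 0.0
```

```bash
python3 -c "
from tr import *
trolley('top')"
```

```text
top 8.55 [(np.float64(-207.4), np.float64(3.3), 1218, [64.0, 20.0]), (np.float64(32.2), np.float64(50.4), 61, [15.0, 4.0]), (np.float64(125.9), np.float64(50.3), 141, [15.0, 14.0]), (np.float64(554.0), np.float64(3.3), 1392, [67.0, 22.0]), (np.float64(189.4), np.float64(-40.9), 66, [1.0, 57.0]), (np.float64(140.3), np.float64(-17.9), 25, [24.0, 0.0])] tool s 128.4 x -0.3 z 78.3 [ 1.  -0.4  0.3]
```

{"op": "drive_tool", "data": {"plan": [{"ax": 0, "ay": 0, "az": 0, "dx": 0.003, "dy": -0.02, "dz": 0, "claw": 1}, {"ax": 0, "ay": 0, "az": 0, "dx": 0.003, "dy": -0.02, "dz": 0, "claw": 1}, {"ax": 0, "ay": 0, "az": 0, "dx": 0.003, "dy": -0.02, "dz": 0, "claw": 1}, {"ax": 0, "ay": 0, "az": 0, "dx": 0.003, "dy": -0.02, "dz": 0, "claw": 1}, {"ax": 0, "ay": 0, "az": 0, "dx": 0.003, "dy": -0.02, "dz": 0, "claw": 1}, {"ax": 0, "ay": 0, "az": 0, "dx": 0.003, "dy": -0.02, "dz": 0, "claw": 1}, {"ax": 0, "ay": 0, "az": 0, "dx": 0.003, "dy": -0.02, "dz": 0, "claw": 1}, {"ax": 0, "ay": 0, "az": 0, "dx": 0.003, "dy": -0.02, "dz": 0, "claw": 1}, {"ax": 0, "ay": 0, "az": 0, "dx": 0.003, "dy": -0.02, "dz": 0, "claw": 1}, {"ax": 0, "ay": 0, "az": 0, "dx": 0.003, "dy": -0.02, "dz": 0, "claw": 1}, {"ax": 0, "ay": 0, "az": 0, "dx": 0.003, "dy": -0.02, "dz": 0, "claw": 1}, {"ax": 0, "ay": 0, "az": 0, "dx": 0.003, "dy": -0.02, "dz": 0, "claw": 1}]}}

```text
clock: 9.75
position: [470.7, 17.2, 78.3]
ee_rot: [-3.142, -0.0, 1.703]
contact_force: [-0.2, -0.3, -0.2]
width: -0.1
grasp_force: 0.0
```

```bash
python3 -c "
from tr import *
trolley('top')"
```

```text
top 9.8 [(np.float64(-207.4), np.float64(3.3), 1217, [64.0, 20.0]), (np.float64(20.1), np.float64(47.0), 74, [18.0, 4.0]), (np.float64(109.7), np.float64(48.3), 107, [27.0, 13.0]), (np.float64(165.5), np.float64(-28.1), 133, [3.0, 67.0]), (np.float64(554.0), np.float64(3.3), 1393, [67.0, 22.0]), (np.float64(114.6), np.float64(-7.9), 17, [16.0, 0.0]), (np.float64(11.6), np.float64(-59.6), 23, [14.0, 1.0])] tool s 116.3 x 0.0 z 78.3 [-0.4  0.2 -0.2]
```

{"op": "drive_tool", "data": {"plan": [{"ax": 0, "ay": 0, "az": 0, "dx": 0.003, "dy": -0.02, "dz": 0, "claw": 1}, {"ax": 0, "ay": 0, "az": 0, "dx": 0.003, "dy": -0.02, "dz": 0, "claw": 1}, {"ax": 0, "ay": 0, "az": 0, "dx": 0.003, "dy": -0.02, "dz": 0, "claw": 1}, {"ax": 0, "ay": 0, "az": 0, "dx": 0.003, "dy": -0.02, "dz": 0, "claw": 1}, {"ax": 0, "ay": 0, "az": 0, "dx": 0.003, "dy": -0.02, "dz": 0, "claw": 1}, {"ax": 0, "ay": 0, "az": 0, "dx": 0.003, "dy": -0.02, "dz": 0, "claw": 1}, {"ax": 0, "ay": 0, "az": 0, "dx": 0.003, "dy": -0.02, "dz": 0, "claw": 1}, {"ax": 0, "ay": 0, "az": 0, "dx": 0.003, "dy": -0.02, "dz": 0, "claw": 1}, {"ax": 0, "ay": 0, "az": 0, "dx": 0.003, "dy": -0.02, "dz": 0, "claw": 1}, {"ax": 0, "ay": 0, "az": 0, "dx": 0.003, "dy": -0.02, "dz": 0, "claw": 1}, {"ax": 0, "ay": 0, "az": 0, "dx": 0.003, "dy": -0.02, "dz": 0, "claw": 1}, {"ax": 0, "ay": 0, "az": 0, "dx": -0.04, "dy": 0.3, "dz": 0, "claw": 1}]}}

```text
clock: 11.0
position: [470.6, 19.4, 78.4]
ee_rot: [3.141, 0.001, 1.699]
contact_force: [-0.5, 0.2, -0.6]
width: -0.1
grasp_force: 0.0
```

{"op": "drive_tool", "data": {"plan": [{"ax": 0, "ay": 0, "az": 0, "dx": -0.04, "dy": 0.3, "dz": 0, "claw": 1}, {"ax": 0, "ay": 0, "az": 0, "dx": 0, "dy": 0, "dz": 0, "claw": 1}, {"ax": 0, "ay": 0, "az": 0, "dx": 0, "dy": 0, "dz": 0, "claw": 1}, {"ax": 0, "ay": 0, "az": 0, "dx": 0, "dy": 0, "dz": 0, "claw": 1}, {"ax": 0, "ay": 0, "az": 0, "dx": 0, "dy": 0, "dz": 0, "claw": 1}, {"ax": 0, "ay": 0, "az": 0, "dx": 0, "dy": 0, "dz": 0, "claw": 1}, {"ax": 0, "ay": 0, "az": 0, "dx": 0, "dy": 0, "dz": 0, "claw": 1}, {"ax": 0, "ay": 0, "az": 0, "dx": 0, "dy": 0, "dz": 0, "claw": 1}, {"ax": 0, "ay": 0, "az": 0, "dx": 0, "dy": 0, "dz": 0, "claw": 1}, {"ax": 0, "ay": 0, "az": 0, "dx": 0, "dy": 0, "dz": 0, "claw": 1}]}}

```text
clock: 12.0
position: [468.3, 36.3, 78.3]
ee_rot: [-3.142, -0.0, 1.703]
contact_force: [-0.1, 0.6, 0.4]
width: 0.2
grasp_force: 0.0
```

```bash
python3 -c "
from tr import *
trolley('top');trolley('side');f=trolley('top')
cv2.imwrite('pics/t4.png',cv2.resize(f['pixels'][180:340,260:520],None,fx=3,fy=3,interpolation=2)[:,:,::-1])"
```

```text
top 12.05 [(np.float64(-207.3), np.float64(3.3), 1215, [64.0, 20.0]), (np.float64(-1.0), np.float64(-2.5), 297, [69.0, 5.0]), (np.float64(136.5), np.float64(45.0), 167, [38.0, 14.0]), (np.float64(554.0), np.float64(3.4), 1392, [67.0, 22.0]), (np.float64(157.3), np.float64(-35.5), 26, [24.0, 1.0]), (np.float64(203.3), np.float64(-45.6), 37, [36.0, 0.0])] tool s 135.8 x 0.1 z 78.3 [ 1.  -0.2  0.1]
side 12.1 [(np.float64(-1475.1), np.float64(70.5), 22, [5.0, 4.0]), (np.float64(-998.3), np.float64(40.1), 601, [29.0, 36.0]), (np.float64(4.5), np.float64(1.6), 2024, [52.0, 72.0]), (np.float64(142.6), np.float64(87.6), 71, [5.0, 14.0]), (np.float64(143.0), np.float64(-88.3), 99, [16.0, 6.0]), (np.float64(633.8), np.float64(-0.5), 2138, [85.0, 28.0])] tool s 135.8 x 0.1 z 78.3 [ 0.2 -0.4  0.1]
top 12.15 [(np.float64(-207.4), np.float64(3.4), 1217, [64.0, 20.0]), (np.float64(-1.7), np.float64(-1.8), 292, [69.0, 4.0]), (np.float64(139.5), np.float64(33.7), 194, [14.0, 67.0]), (np.float64(554.0), np.float64(3.4), 1392, [66.0, 22.0]), (np.float64(203.2), np.float64(-44.7), 38, [37.0, 0.0]), (np.float64(47.2), np.float64(-40.7), 17, [10.0, 1.0])] tool s 135.7 x 0.1 z 78.3 [ 0.9  0.3 -0.7]
```

View pics/t4.png

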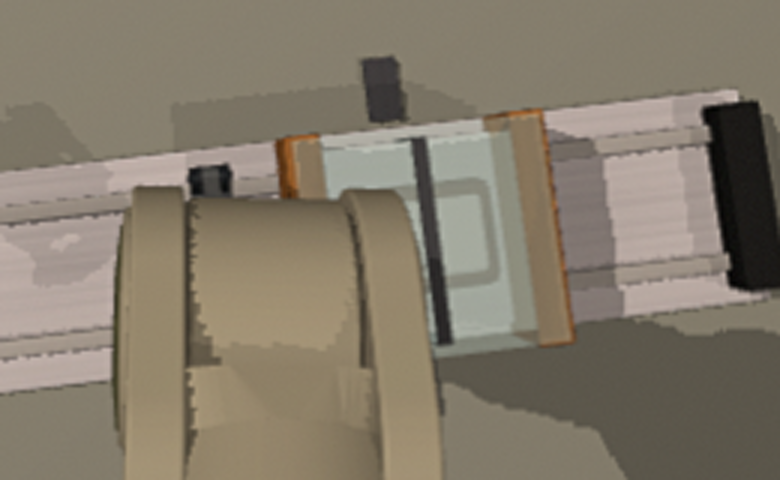

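The band (at about (432,240) in the crop) appears just past the tongues because of its height (parallax). It measures -1.7 mm and may still be creeping, so I'll check.

```bash
python3 -c "
from tr import *
import io,contextlib
for i in range(8):
    f=grab('top')
    for s,c,m in blobs(f,76,100):
        p=onz(f,[c],92)[0][:2]-M
        if abs(p@EY)<25 and abs(p@[EY[1],-EY[0]])<30: print(round(p@EY,2),s[4],end=' ; ')
print(manip.state()['clock'])"
```

```text
-1.93 294 ; -2.18 292 ; -2.45 296 ; -2.63 295 ; -2.8 296 ; -3.0 296 ; -3.21 297 ; -3.37 295 ; 12.55
```

{"op": "drive_tool", "data": {"plan": [{"ax": 0, "ay": 0, "az": 0, "dx": -0.03, "dy": 0.2, "dz": 0.5, "claw": 1}, {"ax": 0, "ay": 0, "az": 0, "dx": -0.06, "dy": 0.5, "dz": 0.8, "claw": 1}, {"ax": 0, "ay": 0, "az": 0, "dx": -0.06, "dy": 0.8, "dz": 0, "claw": 1}, {"ax": 0, "ay": 0, "az": 0, "dx": -0.06, "dy": 0.8, "dz": 0, "claw": 1}, {"ax": 0, "ay": 0, "az": 0, "dx": -0.06, "dy": 0.8, "dz": 0, "claw": 1}, {"ax": 0, "ay": 0, "az": 0, "dx": -0.06, "dy": 0.8, "dz": 0, "claw": 1}, {"ax": 0, "ay": 0, "az": 0, "dx": 0, "dy": 0, "dz": 0, "claw": 1}, {"ax": 0, "ay": 0, "az": 0, "dx": 0, "dy": 0, "dz": 0, "claw": 1}]}}

```text
clock: 13.35
position: [451.5, 232.1, 143.0]
ee_rot: [-3.141, 0.001, 1.705]
contact_force: [0.2, -0.4, -0.2]
width: -0.2
grasp_force: 0.0
```

```bash
python3 -c "
from tr import *
for n in ('top','top','side'):
    f=grab(n)
    for s,c,m in blobs(f,76,20):
        r=cv2.minAreaRect(np.argwhere(m)[:,::-1].astype(np.float32))
        for z in (6,92):
            p=onz(f,[c,r[0]],z)[:,:2]-M
            if abs(p[0]@EY)<25 and abs(p[0]@[EY[1],-EY[0]])<125: print(n,z,(p@EY).round(2),(p@[EY[1],-EY[0]]).round(1),s[4])
R=f
f=grab('top')
# depth of boards along centre line
for s in (30,60,78): pass
o=f['depth']; P=[np.r_[M+EY*s,87] for s in (-90,-85,-80,80,85,90)]
print(proj(f,P).round(1).tolist(), manip.state()['clock'])
# brownish board outline at z~87
a=np.hstack([f['pixels'][150:400,300:560],R['pixels'][130:380,280:540]])
cv2.imwrite('pics/f5.png',cv2.resize(a,None,fx=1.5,fy=1.5)[:,:,::-1])"
```

```text
top 6 [-0.53 -0.75] [101.7 102.1] 239
top 92 [16.73 16.54] [97.1 97.5] 239
top 6 [-24.   -24.22] [-8.5 -7.5] 276
top 92 [-4.35 -4.54] [-1.9 -0.9] 276
top 6 [0.82 0.78] [-106.4 -106.3] 236
top 92 [17.95 17.91] [-89.8 -89.7] 236
top 6 [-0.53 -0.75] [101.7 102.1] 239
top 92 [16.73 16.54] [97.1 97.5] 239
top 6 [-24.   -24.22] [-8.7 -7.5] 278
top 92 [-4.35 -4.54] [-2.1 -0.9] 278
top 6 [0.78 0.76] [-106.5 -106.7] 238
top 92 [17.91 17.89] [-89.9 -90. ] 238
side 6 [6.9  6.99] [-101.7 -101.8] 108
[[448.0, 254.1], [445.5, 254.4], [442.9, 254.7], [360.4, 264.5], [357.8, 264.8], [355.2, 265.1]] 13.55
```

View pics/f5.png

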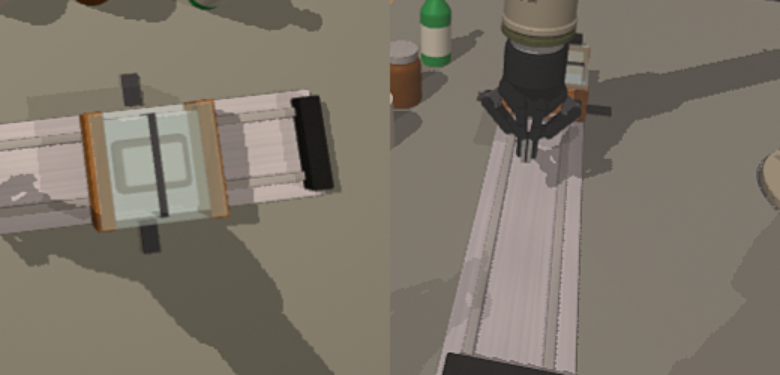

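The top view shows the trolley standing still about 4 mm past the mark centre, inside the ±7 mm limit. The robot is touching nothing, so I'm handing in.

```bash
python3 -c "
from cell import manip
print(manip.hand_in())"
```

```text
the job is handed in; nothing more can be done
None
```

The job is handed in with the trolley standing still and untouched, its band about 4 mm past the mark centre (limit ±7 mm) after a free run at about 12 cm/s, but my braking stopped it dead about 34 mm short, so I pushed it on from the back board at about 1 cm/s and let it coast to rest.

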